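One sugar cube from the pull-slide dispenser into the cup

ROBOT

A 7-joint arm with a two-finger parallel gripper is mounted at the origin on a cart in front of the work surface, level with it; the furniture and walls round the work are solid. World frame = base frame: x ahead of the robot, y to its left, z up, the work surface at z = 0. Lengths are in m, angles in rad, forces in N, time in s.
With the tool pointing down it reaches from about 0.35 to 0.9 m from the base axis. Payload 19.9 kg.
Tool frame: the origin (TCP) lies between the finger pads; the fingertips stand ahead of it and the grasp point (between the pads) lies 8 mm behind it (arm.tips_ahead is the z of the fingertips in the tool frame, in m); z points along the fingers, y is the direction in which the jaws open and shut (so a half turn about z gives the same grasp; the last joint's range is limited). The gripper opens to 94 mm and grips with 3 to 60 N. Pads are 16 mm wide; open, the fingers measure 119 mm over their backs; the gripper's body (75 mm by 177 mm) begins 78 mm behind the grasp point.
Start: joints at [-1.212, 0.417, -0.01, 1.614, 0.005, 1.111, -0.053], TCP at [0.244, 0.575, 0.216] pointing down, gripper open.
Joint ranges: [-2.81, 2.81], [-0.39, 2.02], [-1.27, 1.25], [0.06, 2.57], [-1.19, 4.33], [0.19, 2], [-2.82, 2.82]. Speed limits (rad/s): [1.89, 1.89, 2.39, 2.39, 3.01, 3.01, 3.01].

INTERFACE

Orientations are given as a unit quaternion [x, y, z, w].
In Python, from plant import arm gives the robot as it stands. Calls block until the motion is done:
- arm.movep(position, orientation): joint-space move of the TCP to a pose.
- arm.move_l(position, vel=0.15, frame=None, guard=None): straight line of the TCP; frame=None keeps the orientation; vel is the mean speed in m/s. With guard (N) it stops when the force on the tool has changed by that much, and returns True; else False.
- arm.goto_joints(angles): joint-space move.
- arm.command_gripper(opening): opening from 0.0 (shut) to 1.0 (fully open); the grip force is fixed at half the most; returns when the fingers have stopped.
- arm.sleep(seconds).
- arm.inverse_kinematics(position, orientation): joint angles nearest the present ones, or None.
- arm.snapshot(name): name is "scene" or "side" or "wrist"; returns (picture, depth): 384x512x3 uint8, blue, green, red; 384x512 float32, m along the optical axis (not along the pixel's ray), 0 where there is no reading.
- arm.camera_params(name): a dict with "intrinsics" (3x3 intrinsics, pixels), "rvec" (rotation vector, rad) and "tvec" (3), from world to camera coordinates, as OpenCV has them. Camera axes: x right, y down, z forward; pixel columns grow to the right and rows downward; lengths in m; the calibration is good to about 2 mm. A picture is of the moment at which its call begins: read the wrist's pose just before it. camera_params takes no time and is no camera call; for the wrist camera it gives the pose at the moment of the call.
A pose or a line that the arm cannot do raises arm.IKError and nothing moves.
- arm.close_job(): hands the job in, once; it reports no verdict.
Readings, each from a call of its own:
- arm.read_time_s(): time.
- arm.read_joints(): joint angles.
- arm.read_joint_velocities(): joint speeds.
- arm.read_tau(): joint torques, N m.
- arm.read_ee_pos(): TCP position.
- arm.read_ee_rot(): TCP orientation.
- arm.read_contact_force(): force on the tool from outside, world axes, zero at the start.
- arm.read_moment(): the same for the moment, N m.
- arm.read_grip_width(): opening from 0.0 (shut) to 1.0 (fully open).
Only numpy, scipy, OpenCV 4.12 (cv2) and the standard library are available. Lean on these libraries where they do the work, as an engineer would, in place of code of your own. Each camera call takes 0.05 s, during which the arm holds its last target.

TASK

Stand the blue cup upright on the ring mark under the sugar dispenser's outlet, then pull the dispenser's sprung slide out by its wooden knob to the stop so that one sugar cube drops into the cup, and let the slide go fully home again. Leave the cup with its one cube standing there and do not disturb the other things on the worktop.

Things in the scene. Friction and masses are not known exactly. Their poses are not given: they have to be found in the camera images.
- dispenser: Heavy sugar-cube dispenser, fixed: steel foot plate 150x170 mm, column behind, white head jutting forward over the plate. Origin on worktop below the outlet; z up, -x its open front (turned 20 to 50 deg from the robot to its left), +y along the head. Head: x -21 to 21, y -22 to 110, z 160 to 196 mm, so the cup place is reached only obliquely from the front. Clear 28 mm tube with cap at y 45, to z 300; column from x 50.
- cup_place (a point): Centre of the black ring mark (68 mm across) on the dispenser's foot plate, straight below the outlet, on the plate's top (8 mm above the worktop): here the cup stands. Axes as the dispenser's.
- outlet (a point): Centre of the square outlet, 28 x 28 mm, in the underside of the head, 160 mm above the worktop. The cube falls straight down from here.
- knob (a point): Centre of the round wooden pull knob (24 mm diameter, 18 mm long, axis along the dispenser's y) at the slide's -y end, 178 mm above the worktop. Towards +y follow a 10 mm stem and, 27 mm from the knob's centre, the slide's end plate (41 mm wide, 36 high). Free above, below and beside: can be taken from above. Moves with the slide along the dispenser's -y.
- slide (a joint): Sprung slide of the dispenser: 0 m fully home (pocket under the tube, outlet covered), 0.045 m at its stop (pocket over the outlet, the cube drops). Pulled along the dispenser's -y; a damped spring draws it home (2.5 N at home, 5 N at the stop) and it goes home by itself when let go. Every full pull drops one more cube.
- cup_center (a point): Centre, half-way up, of the blue cup without handle: 60 mm tall, 60 mm outside diameter at the rim, 56 mm at 8 mm height, 48 mm at the foot; wall 4 mm, floor 6 mm thick; about 0.16 kg. It starts upright on the worktop (centre 30 mm above it). z is the cup's axis.
- sugar_0_center (a point): Centre of the lowest white sugar cube (18 mm edges), which lies in the slide's pocket at the start and is the one to drop.
- sugar_1_center (a point): Centre of the next sugar cube (18 mm), above the first in the tube; three more lie over it. It must stay in the dispenser (it sinks into the pocket when the slide is home again, centre then about 177 mm above the worktop).
- salt_shaker: Salt shaker, 44 mm diameter, 90 mm tall, grey top, a bystander. Origin under its centre.
- lemon: Lemon, 78 x 55 x 56 mm, a bystander. Origin at the centre of its underside.
- coffee_press: Glass plunger coffee press with black handle, 100 x 149 x 225 mm, a bystander behind on the right. Origin at the centre of its underside.
- bar: Wrapped snack bar lying flat, 48 x 106 x 18 mm, a bystander on the left. Origin at the centre of its underside.
There are look-alikes about, which are no part of the job. Leave any pink or turquoise look-alike of the part that bears cup_center alone.

How it is judged:
On the way, in this order (a step that is already met when the one before it is completed fails the run):
1. the cup stands upright on the ring mark under the outlet, within 20 mm of its centre (horizontal distance between cup_center and cup_place below 0.02 m and angle between cup_center's own z axis and vertical below 0.12 rad and z of cup_center in the frame of cup_place below 0.035 m), for 0.2 s.
2. the slide is pulled out to its stop (within 3 mm) while the cup stands there (horizontal distance between cup_center and cup_place below 0.025 m and angle between cup_center's own z axis and vertical below 0.12 rad and z of cup_center in the frame of cup_place below 0.035 m and value of joint slide above 0.042 m), for 0.1 s.
At the end, for the whole second after the job is handed in: The cup stands upright on the foot plate within 25 mm of the ring mark's centre with the first sugar cube inside it, the second cube is still in the dispenser, and the slide is fully home (within 3 mm) (horizontal distance between cup_center and cup_place below 0.025 m and angle between cup_center's own z axis and vertical below 0.12 rad and z of cup_center in the frame of cup_place below 0.035 m and horizontal distance between sugar_0_center and cup_center below 0.025 m and z of sugar_0_center in the frame of cup_center between -0.03 and 0.02 m and height (world z) of sugar_1_center above 0.17 m and value of joint slide below 0.003 m); the robot touches nothing.
It fails at once if a bystander (salt shaker, lemon, coffee press, snack bar) is moved more than 30 mm (distance of any of salt_shaker, lemon, coffee_press, bar from where it was at the start of the episode above 0.03 m).
It also fails if it takes over 61 s, if anything falls off the work surface, if the arm or the gripper's body presses on something with over 40 N, if the wrist force passes 120 N, or if a joint passes its speed limit or range.

## Working session

There is one attempt and no reset: what is moved stays moved. The work goes in short steps, each a Python script; the robot and the scene stay as the last script left them, time stands still between calls to the robot, and variables do not carry over. Pictures are saved under pics/ and viewed, and the job is handed in when it is done.

```bash
ls; mkdir -p pics
cat > h.py <<'E'
import numpy as np, cv2
from plant import arm
from scipy.spatial.transform import Rotation as R
def cam(n):
    p=arm.camera_params(n); K=np.array(p["intrinsics"]); Rm=cv2.Rodrigues(np.array(p["rvec"],float))[0]; t=np.array(p["tvec"],float).ravel()
    return K,Rm,t
def snap(n,f):
    c=cam(n); im,d=arm.snapshot(n); cv2.imwrite("pics/"+f+".png",im); np.savez("pics/"+f+".npz",im=im,d=d,K=c[0],R=c[1],t=c[2]); return im,d,c
def pts(d,c):
    K,Rm,t=c; v,u=np.mgrid[:d.shape[0],:d.shape[1]]
    X=np.stack([(u-K[0,2])/K[0,0]*d,(v-K[1,2])/K[1,1]*d,d],-1)
    P=(X-t)@Rm; P[d==0]=np.nan; return P
def load(f):
    z=np.load("pics/"+f+".npz"); return z['im'],z['d'],(z['K'],z['R'],z['t'])
def ray(c,uv,z):
    K,Rm,t=c; o=-Rm.T@t; r=Rm.T@np.linalg.inv(K)@np.array([uv[0],uv[1],1.]); return o+r*(z-o[2])/r[2]
E
python3 - <<'E'
from h import *
for n in("scene","side","wrist"):
    im,d,c=snap(n,n+"0"); print(n,-c[1].T@c[2],c[1][2])
print(arm.read_time_s(),arm.tips_ahead,arm.read_ee_rot())
E
```

```text
pics
scene [ 0.08636858 -0.53260595  0.89712217] [ 0.46017739  0.53281374 -0.71017342]
side [0.23085473 1.38307271 1.07258481] [ 0.21348884 -0.7989601  -0.56221461]
wrist [0.17586434 0.60454622 0.38297849] [ 0.23112503 -0.09862732 -0.96791212]
0.15 0.011 [ 1.99026591e-01  9.79993996e-01 -4.27794674e-04 -4.39304806e-05]
```

View pics/scene0.png

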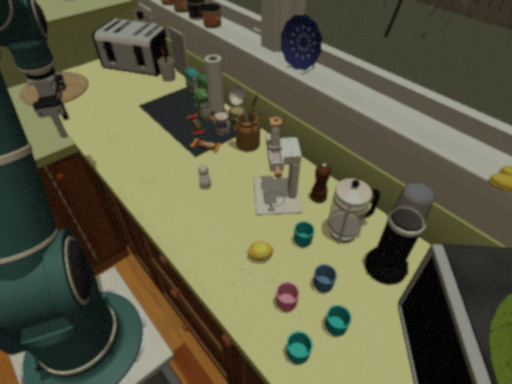

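View pics/side0.png

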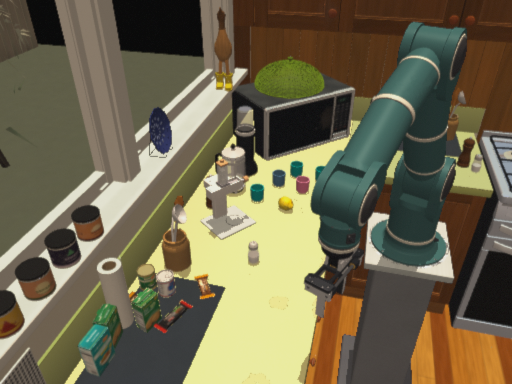

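View pics/wrist0.png

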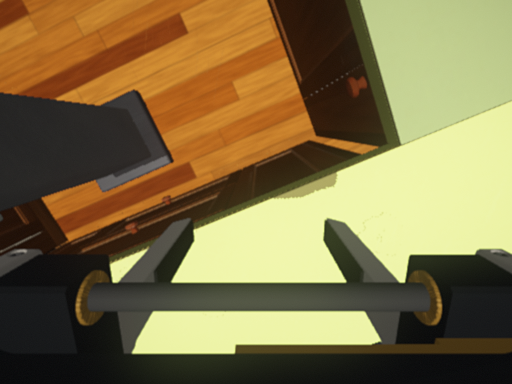

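The scene view shows the dispenser around (280,180) with its foot plate at (277,196). The blue cup is at (325,278), the lemon at (260,250), the shaker at (204,177), the pink cup at (287,297) and turquoise cups near (304,233), (338,320) and (299,347). Next I'll measure positions.

Run:
```python
from h import *
for n in("scene","side"):
    im,d,c=load(n+"0"); P=pts(d,c)
    b=(230,105,350,310) if n=="scene" else (190,145,340,270)
    x0,y0,x1,y1=b
    s=min(800/(x1-x0),600/(y1-y0)); cv2.imwrite(f"pics/{n}z.png",cv2.resize(im[y0:y1,x0:x1],None,fx=s,fy=s,interpolation=cv2.INTER_CUBIC)); print(n,s)
    hsv=cv2.cvtColor(im,cv2.COLOR_BGR2HSV)
    for nm,lo,hi in(("blue",(100,90,30),(118,255,255)),("turq",(83,120,60),(97,255,255)),("pink",(150,60,60),(175,255,255)),("lemon",(22,180,120),(30,255,255))):
        m=cv2.inRange(hsv,lo,hi); k,l,st,ce=cv2.connectedComponentsWithStats(m)
        for i in range(1,k):
            if st[i,4]<60: continue
            Q=P[l==i]; Q=Q[np.isfinite(Q[:,0])]; 
            if len(Q)==0: continue
            med=np.median(Q,0)
            if not(0.2<med[0]<1.1 and -.7<med[1]<.7): continue
            print(nm,ce[i].round(),st[i,4],np.percentile(Q,3,0).round(3),np.percentile(Q,97,0).round(3))
```

```text
scene 2.926829268292683
blue [298.  47.] 756 [0.857 0.119 0.37 ] [0.892 0.243 0.474]
turq [303. 231.] 199 [ 0.59  -0.158  0.005] [ 0.643 -0.106  0.061]
turq [337. 319.] 337 [ 0.463 -0.392  0.004] [ 0.516 -0.343  0.061]
turq [298. 346.] 447 [ 0.345 -0.377  0.004] [ 0.397 -0.327  0.061]
pink [286. 298.] 113 [ 0.413 -0.269  0.004] [ 0.463 -0.219  0.061]
side 4.8
blue [162. 131.] 458 [0.859 0.111 0.37 ] [0.892 0.232 0.498]
turq [296. 168.] 134 [ 0.47  -0.398  0.012] [ 0.515 -0.333  0.058]
turq [257. 192.] 167 [ 0.595 -0.158  0.012] [ 0.644 -0.097  0.058]
lemon [224.  81.] 168 [ 0.829 -0.498  0.356] [ 0.901 -0.436  0.41 ]
lemon [285. 203.] 130 [ 0.46  -0.093  0.025] [ 0.511 -0.057  0.054]
```

View pics/scenez.png

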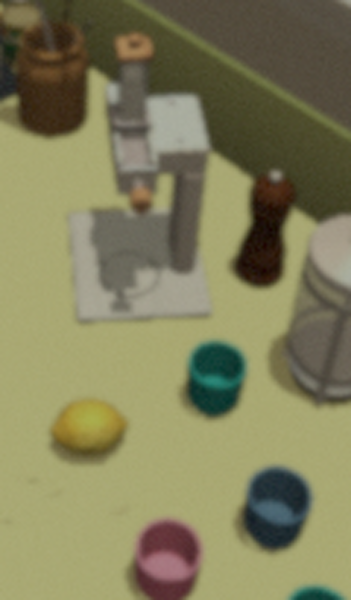

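View pics/sidez.png

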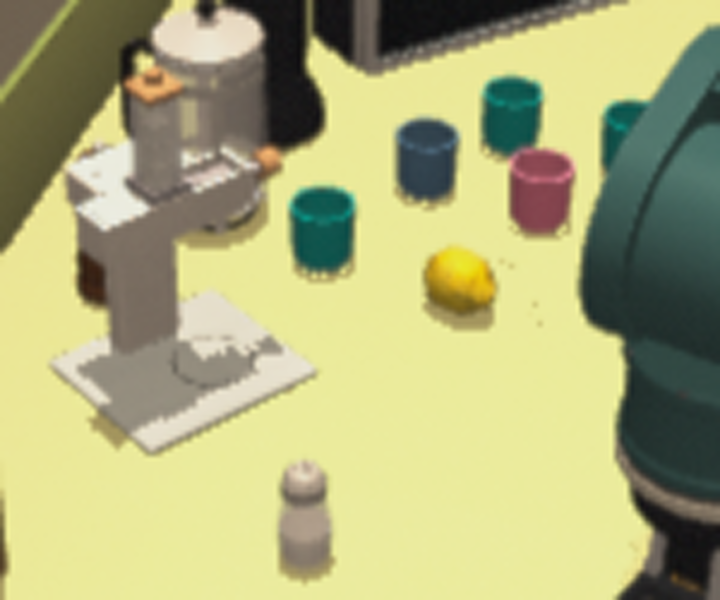

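Run:
```python
from h import *
for n,b in(("scene",(305,258,345,298)),("side",(268,165,290,190))):
    im,d,c=load(n+"0"); P=pts(d,c)
    hsv=cv2.cvtColor(im,cv2.COLOR_BGR2HSV)
    x0,y0,x1,y1=b
    m=np.zeros(d.shape,bool); m[y0:y1,x0:x1]=True
    cup=m&(P[...,2]>0.012)&(P[...,2]<0.07)
    print(n,hsv[(y0+y1)//2-2,(x0+x1)//2])
    top=cup&(P[...,2]>0.055); Q=P[top]; print(len(Q))
    if len(Q)>4:
        cc,r=cv2.minEnclosingCircle(Q[:,:2].astype(np.float32)); print("rim",cc,r)
    Q=P[cup]; print(np.percentile(Q,3,0),np.percentile(Q,97,0))
# dispenser: head top z~.196, plate z~.008
for n in("scene","side"):
    im,d,c=load(n+"0"); P=pts(d,c)
    reg=(P[...,0]>.4)&(P[...,0]<.9)&(P[...,1]>-.1)&(P[...,1]<.25)
    for nm,lo,hi in(("head",.19,.2),("plate",.0055,.0105)):
        mm=reg&(P[...,2]>lo)&(P[...,2]<hi); k,l,st,ce=cv2.connectedComponentsWithStats(mm.astype(np.uint8))
        for i in range(1,k):
            if st[i,4]<40: continue
            Q=P[l==i]; r=cv2.minAreaRect(Q[:,:2].astype(np.float32)); print(n,nm,st[i],r,cv2.boxPoints(r).round(3).tolist())
```

```text
scene [100  90  82]
119
rim (0.5535424947738647, -0.26964977383613586) 0.03007405251264572
[ 0.52548021 -0.29743836  0.01483629] [ 0.5803589  -0.24377847  0.0609808 ]
side [101  90  91]
25
rim (0.5574572086334229, -0.2676311135292053) 0.03179360553622246
[ 0.52880598 -0.29659274  0.01604838] [ 0.58354229 -0.23684988  0.05951808]
scene head [268 138  34  27 463] ((0.7047004699707031, 0.053155288100242615), (0.1220102533698082, 0.09673605114221573), 53.11559295654297) [[0.6290000081062317, 0.032999999821186066], [0.7070000171661377, -0.02500000037252903], [0.7799999713897705, 0.0729999989271164], [0.703000009059906, 0.13099999725818634]]
scene plate [ 254  176   49   39 1191] ((0.6894621849060059, 0.059106044471263885), (0.1728004664182663, 0.14963161945343018), 52.90541076660156) [[0.578000009059906, 0.03500000014901161], [0.6970000267028809, -0.054999999701976776], [0.8009999990463257, 0.08299999684095383], [0.6819999814033508, 0.17299999296665192]]
side head [203 175  40  19 248] ((0.7127081155776978, 0.0654069110751152), (0.14323300123214722, 0.10053086280822754), 53.071144104003906) [[0.6290000081062317, 0.03799999877810478], [0.7099999785423279, -0.02199999988079071], [0.7960000038146973, 0.09200000017881393], [0.7160000205039978, 0.15299999713897705]]
side plate [200 206  56  33 539] ((0.6901511549949646, 0.06275075674057007), (0.17024150490760803, 0.15250426530838013), 52.6010856628418) [[0.578000009059906, 0.04100000113248825], [0.6990000009536743, -0.050999999046325684], [0.8019999861717224, 0.08399999886751175], [0.6809999942779541, 0.1770000010728836]]
```

Run:
```python
from h import *
for n,uv,kb in(("scene",(274.4,198),(272,165,284,180)),("side",(234.8,220),(240,172,252,184))):
    im,d,c=load(n+"0"); P=pts(d,c)
    print(n,"ring",ray(c,uv,.008))
    hsv=cv2.cvtColor(im,cv2.COLOR_BGR2HSV); x0,y0,x1,y1=kb
    m=np.zeros(d.shape,np.uint8); m[y0:y1,x0:x1]=cv2.inRange(hsv,(5,90,60),(18,255,255))[y0:y1,x0:x1]
    Q=P[(m>0)&(abs(P[...,2]-.178)<.02)]; ys,xs=np.nonzero(m); print(len(xs),xs.mean(),ys.mean(),np.median(Q,0),Q.min(0),Q.max(0))
    print("knob ray",ray(c,(xs.mean(),ys.mean()),.178))
```

```text
scene ring [0.66972548 0.04951308 0.008     ]
44 277.75 172.4090909090909 [ 6.26484089e-01 -6.12237470e-04  1.86019898e-01] [ 0.61829815 -0.00968082  0.17045291] [0.65493302 0.01796016 0.1916824 ]
knob ray [0.63408135 0.00591395 0.178     ]
side ring [0.66422562 0.05098773 0.008     ]
27 245.11111111111111 177.66666666666666 [0.63049353 0.00816243 0.1848381 ] [ 0.62288465 -0.00297905  0.17523891] [0.64362775 0.02170546 0.19002014]
knob ray [ 0.63470352 -0.00401526  0.178     ]
```

```bash
cat >> h.py <<'E'
def tq(yaw,tilt):  # tool z heading yaw(deg), tilt deg below horizontal; camera on top
    y,t=np.radians([yaw,tilt]); f=np.array([np.cos(y),np.sin(y),0]); k=np.array([0,0,1.])
    z=np.cos(t)*f-np.sin(t)*k; x=np.sin(t)*f+np.cos(t)*k
    return np.stack([x,np.cross(z,x),z],1)
def q(M): return R.from_matrix(M).as_quat().tolist()
def tcp(g,M): return (np.array(g)+M[:,2]*0.008)  # grasp pt -> TCP
E
python3 - <<'E'
from h import *
C=np.array([.556,-.268,.034]); O=np.array([.664,.046,.044])
def ok(g,M):
    j=arm.inverse_kinematics(tcp(g,M).tolist(),q(M)); return j
for tilt in(30,40,50,60):
  print("place",tilt,[(y,ok(O,tq(y,tilt)) is not None, ok(O-.13*np.array([np.cos(np.radians(y)),np.sin(np.radians(y)),-.5]),tq(y,tilt)) is not None) for y in(-50,-37,-25,-10)])
  print("pick",tilt,[(y,ok(C,tq(y,tilt)) is not None,ok(C+[0,0,.15],tq(y,tilt)) is not None) for y in(-70,-50,-37,-25,-10,10)])
M=tq(-37,45);print(ok(O,M),ok(C,M))
# knob from above
for s in(-37,143):
    K=np.array([.634,.001,.178]); M=tq(s+90,90); print(s,M[:,0],ok(K,M))
E
```

```text
place 30 [(-50, True, True), (-37, True, True), (-25, True, True), (-10, True, True)]
pick 30 [(-70, True, True), (-50, True, True), (-37, True, True), (-25, True, True), (-10, True, True), (10, True, True)]
place 40 [(-50, True, True), (-37, True, True), (-25, True, True), (-10, True, True)]
pick 40 [(-70, True, True), (-50, True, True), (-37, True, True), (-25, True, True), (-10, True, True), (10, True, True)]
place 50 [(-50, True, True), (-37, True, True), (-25, True, True), (-10, True, True)]
pick 50 [(-70, True, True), (-50, True, True), (-37, True, False), (-25, True, False), (-10, True, True), (10, True, True)]
place 60 [(-50, True, True), (-37, True, True), (-25, True, True), (-10, False, True)]
pick 60 [(-70, True, True), (-50, True, True), (-37, True, True), (-25, False, True), (-10, True, True), (10, True, True)]
[-0.42838721  0.65771159  0.01871593  2.01978663  1.55398011  0.65426797
  2.25656607] [0.18621824 0.58188405 0.09015116 2.29489427 2.66306294 0.5222742
 1.68030392]
-37 [6.01815023e-01 7.98635510e-01 6.12323400e-17] [-0.56537955  0.5770151   0.73005796  1.65326532 -0.42598684  1.0768014
 -0.35565362]
143 [-6.01815023e-01 -7.98635510e-01  6.12323400e-17] [-0.16973531  0.48100026  0.16195764  1.63915671 -0.08721242  1.02850315
  2.5150288 ]
```

Run:
```python
from h import *
M=tq(-37,50); O=np.array([.664,.046,.044]); V=tcp(O-.24*M[:,2],M)
print(V, arm.inverse_kinematics(V.tolist(),q(M)))
arm.movep(V.tolist(),q(M)); print(arm.read_ee_pos(),arm.read_joints(),arm.read_time_s())
snap("wrist","w1")
```

```text
[0.5449021  0.1357467  0.22172231] [-0.46718072  0.22230429 -0.22540597  2.07302237  0.9707018   0.930253
  2.74287899]
[0.54491249 0.13608692 0.22175822] [-0.46756257  0.22238348 -0.22548075  2.0727482   0.97050784  0.93026058
  2.74231848] 2.625
```

View pics/w1.png

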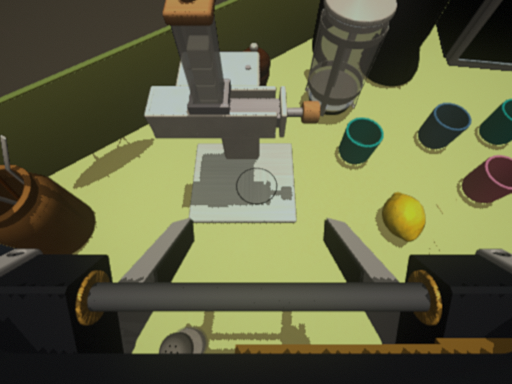

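The wrist view shows the ring mark at about (258,186), the knob at (311,111), the blue cup at (445,125), and the shaker at (183,343), below the gripper. Next I'll refine these.

Run:
```python
from h import *
im,d,c=load("w1"); P=pts(d,c)
g=cv2.cvtColor(im,cv2.COLOR_BGR2GRAY)
bh=cv2.morphologyEx(g,cv2.MORPH_BLACKHAT,np.ones((9,9)))
m=np.zeros_like(g); m[160:212,230:285]=(bh[160:212,230:285]>12)*255
cv2.imwrite("pics/ringz.png",np.hstack([cv2.resize(x[145:225,185:300],None,fx=3.4,fy=3.4,interpolation=0) for x in(g,m)]))
ys,xs=np.nonzero(m); Q=np.array([ray(c,(x,y),.008)[:2] for x,y in zip(xs,ys)])
best=None; rng=np.random.default_rng(0)
for _ in range(3000):
    a=Q[rng.choice(len(Q),3,False)]; A=np.c_[2*a,np.ones(3)]
    try: s=np.linalg.solve(A,(a**2).sum(1))
    except Exception: continue
    r=np.sqrt(max(0,s[2]+s[:2]@s[:2])); 
    if abs(r-.033)>.003: continue
    inl=abs(np.linalg.norm(Q-s[:2],axis=1)-r)<.0015
    if best is None or inl.sum()>best[0]: best=(inl.sum(),s[:2],r)
print("ring",best,len(Q))
hsv=cv2.cvtColor(im,cv2.COLOR_BGR2HSV)
k=np.zeros_like(g); k[95:130,298:325]=cv2.inRange(hsv,(5,90,60),(20,255,255))[95:130,298:325]
ys,xs=np.nonzero(k); print("knob px",xs.min(),xs.max(),ys.min(),ys.max(),ray(c,((xs.min()+xs.max())/2,(ys.min()+ys.max())/2),.178), ray(c,(xs.mean(),ys.mean()),.178)); Qk=P[k>0]; print(np.nanmedian(Qk,0))
reg=(P[...,2]>.0055)&(P[...,2]<.0105)&(P[...,0]>.5)&(P[...,0]<.85)
kk,l,st,ce=cv2.connectedComponentsWithStats(reg.astype(np.uint8)); i=1+st[1:,4].argmax(); r=cv2.minAreaRect(P[l==i][:,:2].astype(np.float32)); print("plate",r,cv2.boxPoints(r).round(3).tolist())
# head front face/top
for nm,lo,hi in(("top",.192,.199),):
    mm=(abs(P[...,2]-.196)<.004)&(P[...,0]<.85)&(P[...,0]>.5)
    kk,l,st,ce=cv2.connectedComponentsWithStats(mm.astype(np.uint8)); i=1+st[1:,4].argmax(); r=cv2.minAreaRect(P[l==i][:,:2].astype(np.float32)); print("top",r,cv2.boxPoints(r).round(3).tolist())
# cup rim
cup=(P[...,2]>.054)&(P[...,2]<.066); cup[:100]=0; cup[155:]=0; cup[:,:415]=0; cup[:,475:]=0
print("cup",cv2.minEnclosingCircle(P[cup][:,:2].astype(np.float32)))
for n in("scene","side"):
    im,d,c=load(n+"0"); P=pts(d,c)
    s=(P[...,2]>.03)&(P[...,2]<.085)&(abs(P[...,0]-.53)<.12)&(abs(P[...,1]-.22)<.12)
    Q=P[s]; print("shaker",np.percentile(Q,[5,50,95],axis=0))
```

```text
ring (np.int64(212), array([0.66629987, 0.04896531]), np.float64(0.0334899562345176)) 416
knob px 302 320 100 122 [0.63071859 0.0009563  0.178     ] [0.63092008 0.00070815 0.178     ]
[0.62666025 0.00610301 0.18563914]
plate ((0.6889728903770447, 0.05962847173213959), (0.16914448142051697, 0.14899273216724396), 53.06838607788086) [[0.5789999961853027, 0.03700000047683716], [0.6980000138282776, -0.05299999937415123], [0.7990000247955322, 0.0820000022649765], [0.6800000071525574, 0.1720000058412552]]
top ((0.6898081302642822, 0.09870839864015579), (0.13206994533538818, 0.07874152064323425), 17.170276641845703) [[0.6150000095367432, 0.11699999868869781], [0.6380000114440918, 0.041999999433755875], [0.7649999856948853, 0.08100000023841858], [0.7409999966621399, 0.15600000321865082]]
cup ((0.5544330477714539, -0.2688537836074829), 0.030653994530439377)
shaker [[0.51332482 0.23319588 0.03256504]
 [0.52551848 0.2409535  0.05563911]
 [0.54400293 0.2567999  0.08305498]]
shaker [[0.51765314 0.25354767 0.03372599]
 [0.53081208 0.26776283 0.05856154]
 [0.54908572 0.27539868 0.08376262]]
```

View pics/ringz.png

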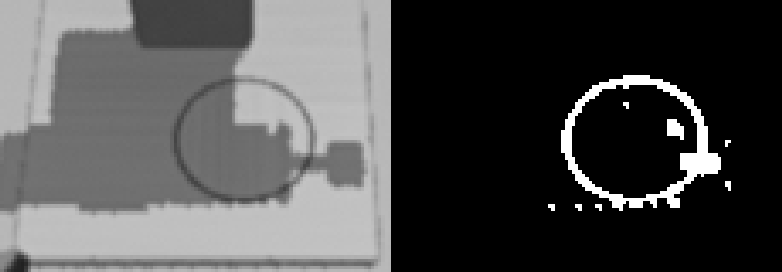

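Run:
```python
from h import *
M=tq(-37,50); C=np.array([.555,-.2688,.040])
arm.move_l([.47,.05,.30],vel=.25)
arm.move_l([.45,-.15,.28],vel=.25)
P0=tcp(C+[0,0,.13],M)
arm.move_l(P0.tolist(),vel=.2)
print(arm.read_joints(),arm.read_time_s())
snap("wrist","w2"); snap("scene","s2")
```

```text
Traceback (most recent call last):
plant.IKError: the arm cannot follow that straight line within its joint ranges
```

Run:
```python
from h import *
O=np.array([.6665,.0493,.048])
C=np.array([.555,-.2688,.040])
for yaw in(-37,-20,0):
  M=tq(yaw,50)
  for nm,p in(("via1",[.47,.05,.3]),("via2",[.45,-.1,.28]),("pre",tcp(C+[0,0,.13],M)),("pick",tcp(C,M)),("stage",tcp(O,M)-.16*M[:,2]),("place",tcp(O,M))):
    j=arm.inverse_kinematics(list(p),q(M)); print(yaw,nm,None if j is None else np.round(j,2))
```

```text
-37 via1 [-1.82 -0.35  1.03  2.24  1.07  1.25  2.8 ]
-37 via2 [ 0.73 -0.28 -0.76  2.34  0.52  0.51 -2.68]
-37 pre None
-37 pick [ 0.32  0.53 -0.04  2.25  2.46  0.39  1.95]
-37 stage [-0.43  0.35 -0.16  2.07  1.1   0.81  2.66]
-37 place [-0.37  0.63 -0.02  1.98  1.4   0.6   2.45]
-20 via1 [ 0.7  -0.36 -0.97  2.28  0.25  0.51 -2.43]
-20 via2 [ 0.72 -0.33 -0.58  2.39 -0.06  0.34 -1.77]
-20 pre None
-20 pick [ 0.89  0.59 -0.54  2.25  2.67  0.37  2.26]
-20 stage [-0.32  0.23 -0.15  2.23  1.32  0.54  2.77]
-20 place [-0.37  0.59  0.08  2.09  1.85  0.38  2.29]
0 via1 [ 0.43 -0.33 -0.57  2.35 -0.15  0.39 -1.64]
0 via2 [ 0.97 -0.31 -0.56  2.38 -0.91  0.51 -0.5 ]
0 pre [ 1.05  0.33 -0.54  2.14 -1.06  0.23  0.  ]
0 pick [ 0.91  0.59 -0.38  2.19  3.99  0.26  1.33]
0 stage [ 0.07  0.17 -0.3   2.32  1.74  0.19  2.82]
0 place [ 0.02  0.57 -0.22  2.14  2.47  0.32  2.16]
```

```bash
cat >> h.py <<'E'
def tqf(yaw,tilt): return tq(yaw,tilt)@np.diag([-1,-1,1.])
E
python3 - <<'E'
from h import *
O=np.array([.6665,.0493,.048])
C=np.array([.555,-.2688,.040])
for tilt in (45,50,55):
 for yaw in(-75,-60,-45,-37):
  M=tqf(yaw,tilt)
  for nm,p in(("via",[.47,-.1,.28]),("pre.13",tcp(C+[0,0,.13],M)),("pre.08",tcp(C+[0,0,.08],M)),("pick",tcp(C,M)),("stage",tcp(O,M)-.16*M[:,2]),("place",tcp(O,M))):
    j=arm.inverse_kinematics(list(p),q(M)); print(tilt,yaw,nm,None if j is None else np.round(j,2))
E
```

```text
45 -75 via [-1.34  0.17  1.09  2.14  0.75  1.07 -0.42]
45 -75 pre.13 [-0.78  0.69  1.09  2.06  0.32  0.41  0.08]
45 -75 pre.08 [-0.77  0.83  1.09  2.08  0.11  0.31  0.2 ]
45 -75 pick [-0.76  1.06  1.07  2.09 -0.51  0.21  0.65]
45 -75 stage [-1.26  1.    1.08  1.57 -0.07  1.08 -0.11]
45 -75 place [-1.12  1.18  1.08  1.66 -0.25  0.81  0.03]
45 -60 via [ 0.21  0.   -0.55  2.22  0.96  1.02 -0.39]
45 -60 pre.13 [-0.66  0.49  0.92  2.18  1.    0.27 -0.3 ]
45 -60 pre.08 [ 0.98  0.72 -1.09  2.15  1.76  1.17 -0.65]
45 -60 pick [ 0.98  0.98 -1.09  2.15  1.98  1.33 -0.73]
45 -60 stage [-1.38  0.88  1.08  1.81  0.05  0.8  -0.02]
45 -60 place [-1.18  1.13  1.08  1.82 -0.26  0.54  0.23]
45 -45 via [ 1.05 -0.26 -1.16  2.31  0.75  0.57  0.06]
45 -45 pre.13 [ 1.12  0.5  -1.08  2.21  1.77  0.8  -0.43]
45 -45 pre.08 [ 1.11  0.66 -1.08  2.23  1.93  0.93 -0.53]
45 -45 pick [ 1.1   0.95 -1.09  2.24  2.16  1.13 -0.59]
45 -45 stage [-1.46  0.74  1.09  2.03  0.25  0.53  0.01]
45 -45 place [-1.21  1.08  1.07  1.97 -0.47  0.27  0.64]
45 -37 via [ 0.24 -0.18 -0.42  2.37  0.97  0.6  -0.  ]
45 -37 pre.13 [-0.02  
[... 2291 characters left out ...]
-0.48  0.6   0.51]
55 -45 via [ 1.18 -0.26 -1.17  2.21  0.33  0.62  0.53]
55 -45 pre.13 [-0.52  0.39  0.92  2.16 -0.11  0.19  1.16]
55 -45 pre.08 [ 0.1   0.36  0.18  2.17  1.25  0.25 -0.14]
55 -45 pick [ 1.13  0.86 -1.09  2.16  1.87  0.95 -0.38]
55 -45 stage [-1.34  0.64  1.09  1.96  0.01  0.6   0.35]
55 -45 place [-1.12  1.    1.07  1.92 -0.71  0.41  0.96]
55 -37 via [ 0.14 -0.16 -0.24  2.27  0.62  0.66  0.39]
55 -37 pre.13 [ 0.32  0.25 -0.03  2.15  0.92  0.25  0.38]
55 -37 pre.08 [ 0.81  0.4  -0.58  2.17  1.53  0.4  -0.14]
55 -37 pick [ 1.29  1.03 -1.27  2.18  1.96  1.03 -0.17]
55 -37 stage [-1.36  0.57  1.09  2.04  0.06  0.49  0.46]
55 -37 place [-1.02  0.85  0.89  1.97 -0.41  0.24  0.87]
```

Run:
```python
from h import *
M=tq(-37,50); p=np.array(arm.read_ee_pos())
for d in(.12,.09,.06):
    try: arm.move_l((p-d*M[:,2]).tolist(),vel=.25); print("back",d); break
    except arm.IKError: pass
print(arm.read_ee_pos(), np.round(arm.read_joints(),2))
C=np.array([.555,-.2688,.040]);M=tqf(-75,50)
for v in([.42,-.05,.33],[.45,-.05,.3],[.47,-.1,.28]):
    j=arm.inverse_kinematics(v,q(M)); print(v,None if j is None else np.round(j,2))
```

```text
back 0.12
[0.4832137  0.18240031 0.31373602] [-0.27  0.09 -0.6   2.    0.83  1.17  2.82]
[0.42, -0.05, 0.33] [ 0.71 -0.04 -1.12  2.06  0.68  1.3  -0.41]
[0.45, -0.05, 0.3] [-1.47  0.04  1.07  2.1   0.7   1.23 -0.45]
[0.47, -0.1, 0.28] [-1.32  0.11  1.08  2.11  0.7   1.07 -0.35]
```

Run:
```python
from h import *
C=np.array([.555,-.2688,.040]);M=tqf(-75,50)
j=arm.inverse_kinematics([.45,-.05,.3],q(M)); arm.goto_joints(list(j))
print(arm.read_ee_pos(),arm.read_time_s())
P0=tcp(C+[0,0,.13],M); print(P0,np.round(arm.inverse_kinematics(P0.tolist(),q(M)),2))
arm.move_l(P0.tolist(),vel=.2)
print(np.round(arm.read_joints(),2),arm.read_time_s())
snap("wrist","w2"); snap("scene","s2")
```

```text
[ 0.45002468 -0.04996581  0.30001167] 7.0167
[ 0.55633093 -0.27376708  0.16387164] [-0.63  0.54  0.9   2.03  0.46  0.5   0.01]
[-0.63  0.55  0.91  2.03  0.46  0.5   0.02] 8.5833
```

View pics/w2.png

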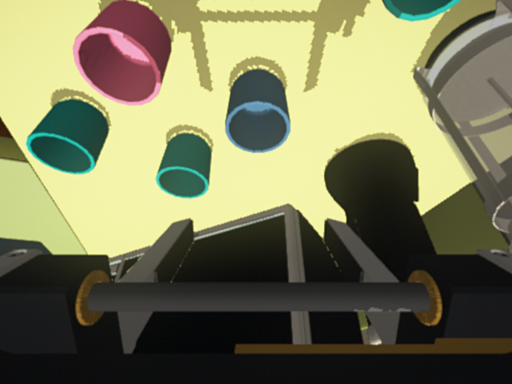

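View pics/s2.png

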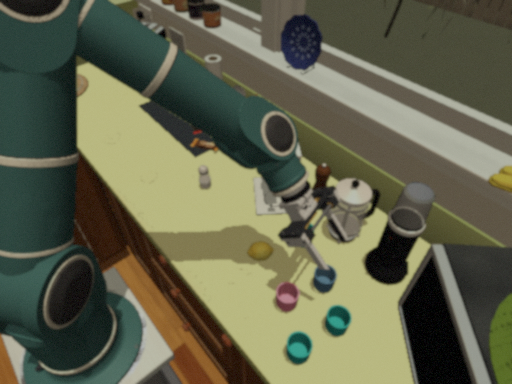

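Run:
```python
from h import *
im,d,c=snap("side","sd2")
```

```text
(no output)
```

View pics/sd2.png

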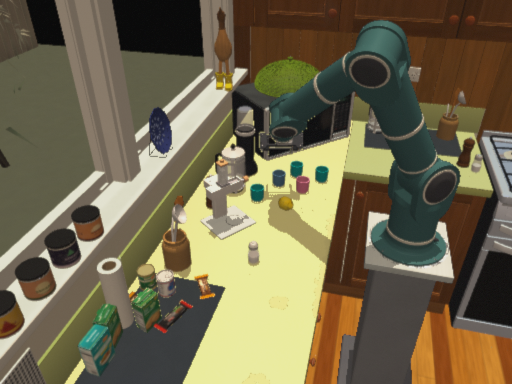

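Run:
```python
from h import *
for n in("sd2","s2"):
    im,d,c=load(n);P=pts(d,c)
    m=(P[...,0]>.4)&(P[...,0]<.8)&(P[...,1]>-.25)&(P[...,1]<.3)&(P[...,2]>.12)&(P[...,2]<.75)
    hsv=cv2.cvtColor(im,cv2.COLOR_BGR2HSV); m&=(cv2.inRange(hsv,(70,30,0),(100,255,255))>0)
    Q=P[m]
    for y in np.arange(-.25,.3,.05):
        s=Q[abs(Q[:,1]-y)<.025]
        if len(s)>5: print(n,round(y,2),len(s),np.percentile(s,[2,98],axis=0).round(2).tolist())
```

```text
sd2 -0.1 50 [[0.49, -0.11, 0.31], [0.56, -0.08, 0.47]]
sd2 -0.05 285 [[0.43, -0.07, 0.34], [0.55, -0.03, 0.51]]
sd2 -0.0 653 [[0.41, -0.02, 0.4], [0.54, 0.02, 0.56]]
sd2 0.05 430 [[0.4, 0.03, 0.47], [0.45, 0.06, 0.59]]
s2 -0.15 1085 [[0.46, -0.17, 0.34], [0.54, -0.13, 0.44]]
s2 -0.1 1573 [[0.42, -0.12, 0.36], [0.5, -0.08, 0.5]]
s2 -0.05 1958 [[0.4, -0.07, 0.38], [0.51, -0.03, 0.56]]
s2 -0.0 150 [[0.4, -0.02, 0.43], [0.44, 0.0, 0.59]]
```

Run:
```python
from h import *
C=np.array([.555,-.2688,.040]);M=tqf(-75,50)
g=arm.move_l(tcp(C,M).tolist(),vel=.1,guard=12)
print(g,arm.read_ee_pos(),tcp(C,M),np.round(arm.read_joints(),2))
if not g:
    arm.command_gripper(0.0); print(arm.read_grip_width()*94,arm.read_contact_force(),arm.read_time_s())
snap("wrist","w3")
```

```text
False [ 0.55658755 -0.27377268  0.03432937] [ 0.55633093 -0.27376708  0.03387164] [-0.56  0.82  0.83  2.07  0.4   0.25 -0.11]
57.36356370737448 [-0.13348882  1.71620392  0.51561608] 10.8417
```

View pics/w3.png

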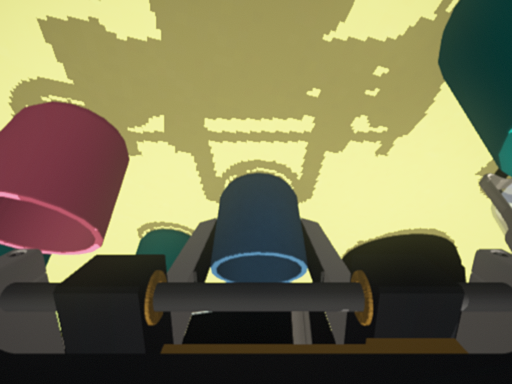

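Run:
```python
from h import *
C=np.array([.555,-.2688,.040]);M=tqf(-75,50)
arm.move_l(tcp(C+[0,0,.13],M).tolist(),vel=.12)
print(arm.read_grip_width()*94,arm.read_contact_force(),np.round(arm.read_joints(),2))
arm.move_l([.45,-.05,.3],vel=.2)
print(np.round(arm.read_joints(),2),arm.read_time_s(),arm.read_grip_width()*94)
snap("wrist","w4")
O=np.array([.6665,.0493,.050])
for yaw in(-55,-50,-45,-40):
    M=tqf(yaw,50)
    for nm,p in (("v",[.45,.1,.33]),("st",tcp(O,M)-.17*M[:,2]),("pl",tcp(O,M))):
        j=arm.inverse_kinematics(list(p),q(M)); print(yaw,nm,np.round(p,3),None if j is None else np.round(j,2))
```

```text
57.64551114870636 [ 0.40285567  0.38533158 -2.03085721] [-0.63  0.55  0.9   2.03  0.46  0.5   0.01]
[-1.5   0.04  1.1   2.1   0.7   1.23 -0.45] 13.6917 57.35012924428279
-55 v [0.45 0.1  0.33] [-1.75 -0.02  1.    2.05  0.74  1.3  -0.42]
-55 st [0.607 0.135 0.174] [-1.35  0.72  1.04  1.86  0.12  0.75  0.04]
-55 pl [0.669 0.045 0.044] [-1.03  0.9   0.83  1.86  0.16  0.47  0.01]
-50 v [0.45 0.1  0.33] [-1.81 -0.1   1.01  2.09  0.81  1.31 -0.41]
-50 st [0.6   0.129 0.174] [-1.38  0.68  1.05  1.93  0.17  0.67  0.07]
-50 pl [0.67  0.045 0.044] [-1.02  0.87  0.82  1.9   0.22  0.39  0.03]
-45 v [0.45 0.1  0.33] [-1.87 -0.19  1.01  2.12  0.89  1.33 -0.41]
-45 st [0.593 0.123 0.174] [-1.39  0.61  1.03  2.    0.27  0.6   0.07]
-45 pl [0.67  0.046 0.044] [-1.01  0.85  0.81  1.94  0.28  0.31  0.05]
-40 v [0.45 0.1  0.33] [-1.92 -0.29  1.    2.16  0.97  1.36 -0.4 ]
-40 st [0.587 0.116 0.174] [-1.39  0.55  1.01  2.06  0.38  0.53  0.05]
-40 pl [0.67  0.046 0.044] [-1.01  0.83  0.81  1.98  0.35  0.23  0.06]
```

View pics/w4.png

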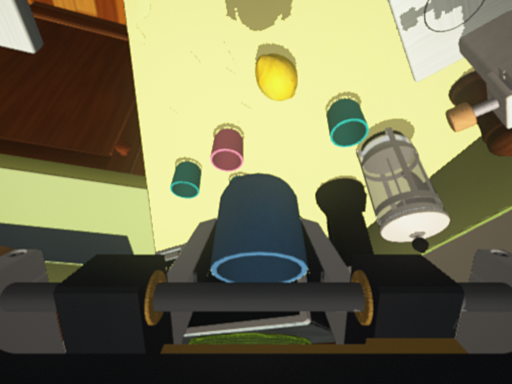

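Run:
```python
from h import *
im,d,c=load("w4")
M0=tqf(-75,50); g=np.array([.45,-.05,.3])-.008*M0[:,2]
r=ray(c,(260,267.5),g[2]+.020); print("cup offset",r-g, "fwd",(r-g)@[np.cos(np.radians(-75)),np.sin(np.radians(-75)),0],"jaw",(r-g)@M0[:,1])
O=np.array([.6665,.0493,.050]);M=tqf(-45,50)
arm.movep([.45,.1,.33],q(M))
arm.move_l((tcp(O,M)-.17*M[:,2]).tolist(),vel=.15)
print(np.round(arm.read_joints(),2),arm.read_time_s(),arm.read_grip_width()*94)
snap("wrist","w5"); snap("side","sd5"); snap("scene","s5")
```

```text
cup offset [-0.00253427  0.00981798  0.02      ] fwd -0.010139360963744987 jaw 9.316865288248617e-05
[-1.32  0.56  0.93  2.    0.41  0.63 -0.05] 16.1667 57.31011050570427
```

View pics/w5.png

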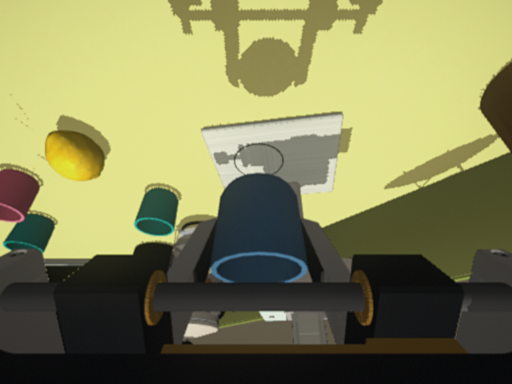

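View pics/sd5.png

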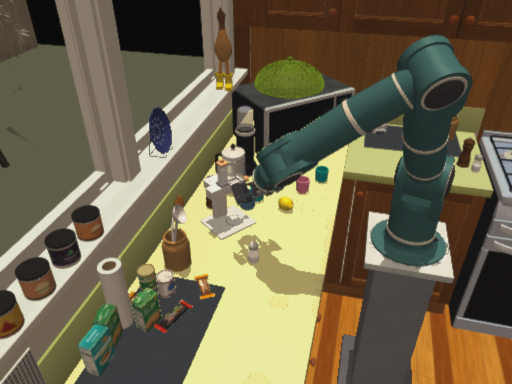

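View pics/s5.png

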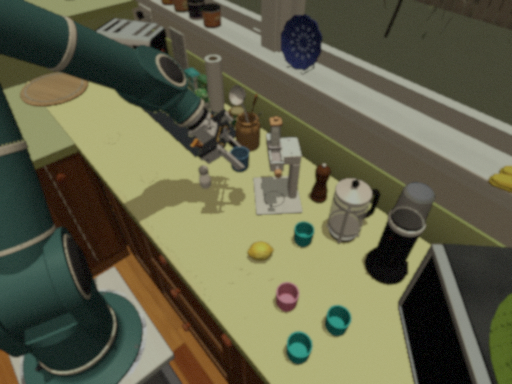

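The cup is held upright in front of the plate, and the ring shows at (258,158) in the wrist view. I'll check the offset of the cup in the hand using depth.

Run:
```python
from h import *
from scipy.optimize import least_squares
def fit(n,yaw,g,box):
    im,d,c=load(n);P=pts(d,c); M=tqf(yaw,50)
    f=np.array([np.cos(np.radians(yaw)),np.sin(np.radians(yaw)),0]); l=np.array([-f[1],f[0],0])
    hsv=cv2.cvtColor(im,cv2.COLOR_BGR2HSV); m=np.zeros(d.shape,bool); x0,y0,x1,y1=box
    m[y0:y1,x0:x1]=(cv2.inRange(hsv,(95,60,30),(118,255,255))>0)[y0:y1,x0:x1]
    Q=P[m]; Q=Q[np.isfinite(Q[:,0])]-g; A=np.c_[Q@f,Q@l,Q[:,2]]
    A=A[(A[:,2]>-.034)&(A[:,2]<.016)]
    rr=.028+(A[:,2]+.032)*(.002/.052)
    s=least_squares(lambda p:np.hypot(A[:,0]-p[0],A[:,1]-p[1])-rr,[0,0],loss="soft_l1",f_scale=.002)
    print(n,len(A),"fwd,lat",s.x,"res",np.median(abs(s.fun)),A.min(0),A.max(0))
M0=tqf(-75,50); fit("w4",-75,np.array([.45,-.05,.3])-.008*M0[:,2],(205,165,315,255))
M=tqf(-45,50); O=np.array([.6665,.0493,.050]); fit("w5",-45,O-.17*M[:,2],(205,165,315,255))
M0=tqf(-75,50); fit("w3",-75,np.array([.555,-.2688,.040]),(205,165,315,255))
```

```text
w4 4130 fwd,lat [ 0.00106374 -0.00069538] res 0.000300002451530907 [-0.03054254 -0.02927317 -0.02719229] [-0.00608256  0.02816029  0.01599451]
w5 5335 fwd,lat [-7.62433962e-07  1.95247768e-04] res 0.00028441417725518295 [-0.03112488 -0.02863116 -0.03398255] [-0.00552505  0.02874166  0.01598709]
w3 4644 fwd,lat [ 0.00043152 -0.00043533] res 0.0002999824219189918 [-0.03103978 -0.02894783 -0.03227694] [-0.00679753  0.02767046  0.01599969]
```

Run:
```python
from h import *
M=tqf(-45,50)
O=np.array([.6665,.0493,.056])
g=arm.move_l((tcp(O,M)).tolist(),vel=.1,guard=12)
print(g,arm.read_ee_pos(),tcp(O,M),arm.read_contact_force(),np.round(arm.read_joints(),2))
if not g:
    O[2]=.0475
    g=arm.move_l((tcp(O,M)).tolist(),vel=.03,guard=6)
    print(g,arm.read_ee_pos(),tcp(O,M),arm.read_contact_force(),arm.read_time_s())
snap("side","sd6"); snap("scene","s6"); snap("wrist","w6")
```

```text
False [0.67017241 0.04612082 0.05017021] [0.67013616 0.04566384 0.04987164] [-0.39950155  0.06378857 -1.38189596] [-1.    0.82  0.79  1.94  0.36  0.32 -0.01]
True [0.67016419 0.04601629 0.04149598] [0.67013616 0.04566384 0.04137164] [-2.73504455  1.81984147  5.76336114] 18.45
```

View pics/w6.png

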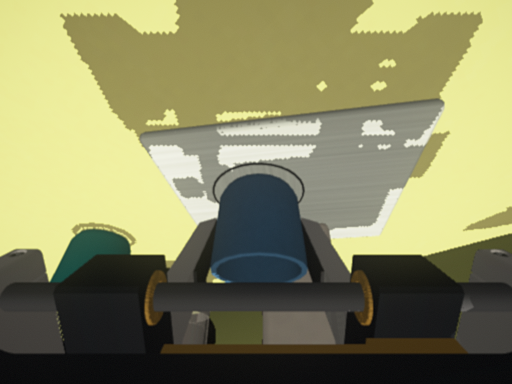

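View pics/s6.png

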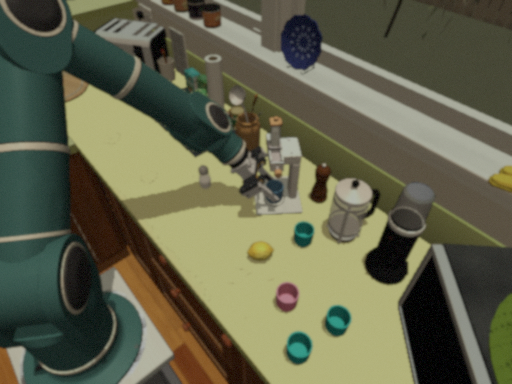

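Run:
```python
from h import *
M=tqf(-45,50)
arm.command_gripper(1.0); print(arm.read_grip_width(),arm.read_contact_force())
p=np.array(arm.read_ee_pos())
arm.move_l((p-.18*M[:,2]).tolist(),vel=.15)
print(arm.read_contact_force(),arm.read_time_s())
im,d,c=snap("wrist","w7"); snap("side","sd7"); snap("scene","s7")
arm.move_l([.45,.1,.33],vel=.25)
M=None
K=np.array([.631,.001,.178])
for yaw in(53,-127):
    M=tq(yaw,90); print(yaw,M[:,0].round(2))
    for nm,o in(("via",np.array([-.1,-.03,.16])),("up",np.array([0,0,.1])),("k",np.zeros(3)),("pull",-.048*np.array([.6,.8,0]))):
        j=arm.inverse_kinematics(tcp(K+o,M).tolist(),q(M)); print(nm,None if j is None else np.round(j,2))
```

```text
0.9988300966961948 [-0.04134344 -1.23899266 -1.24231229]
[-0.28289712  0.17907417 -0.23708169] 20.6833
53 [0.6 0.8 0. ]
via [-0.9   0.27  1.09  1.72 -0.24  1.3  -0.41]
up [-0.7   0.53  0.94  1.56 -0.45  1.28 -0.34]
k [-0.67  0.64  0.9   1.66 -0.55  1.11 -0.26]
pull [-0.75  0.69  1.11  1.74 -0.67  1.15 -0.08]
-127 [-0.6 -0.8  0. ]
via [ 0.76  0.26 -0.91  1.67  0.21  1.32  2.31]
up [ 0.58  0.53 -0.91  1.51  0.43  1.31  2.12]
k [ 0.58  0.64 -0.91  1.62  0.54  1.15  2.03]
pull [ 0.67  0.59 -0.91  1.69  0.51  1.11  2.11]
```

View pics/w7.png

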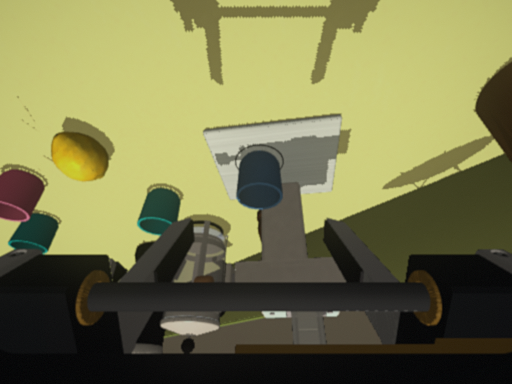

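View pics/s7.png

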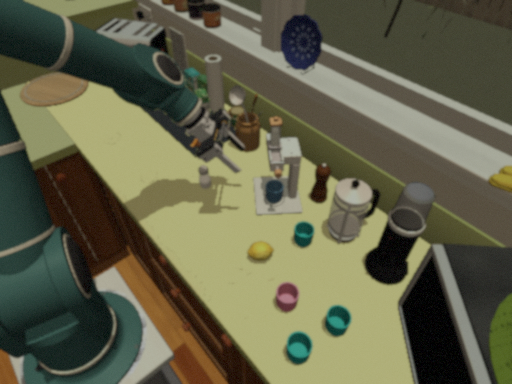

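The wrist view shows the cup centred in the ring at (259,160), and the scene view shows it upright under the head. Next is the knob.

Run:
```python
from h import *
K=np.array([.631,.001,.178]); M=tq(53,90)
arm.movep(tcp(K+[-.1,-.03,.16],M).tolist(),q(M))
arm.move_l(tcp(K+[0,0,.07],M).tolist(),vel=.15)
print(arm.read_ee_pos(),arm.read_time_s(),arm.read_contact_force())
snap("wrist","w8"); snap("scene","s8")
```

```text
[0.6307957  0.0007296  0.24072305] 25.2583 [ 0.91151275 -0.32358016  0.36634376]
```

View pics/w8.png

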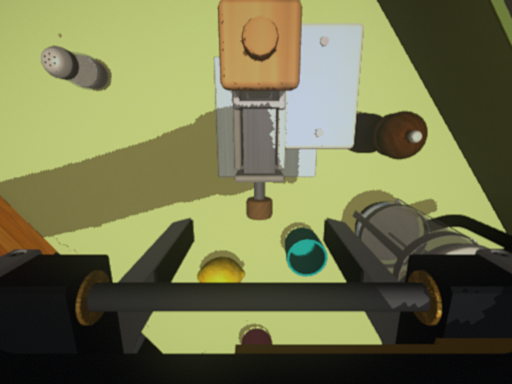

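View pics/s8.png

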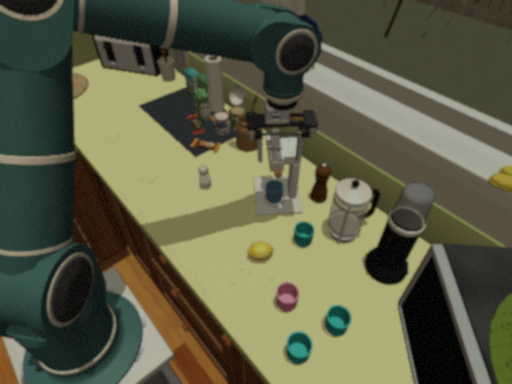

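Run:
```python
from h import *
im,d,c=load("w8");P=pts(d,c)
print("cam",-c[1].T@c[2],"cap top z",P[36,260],"min depth there",d[20:80,225:295].min())
hsv=cv2.cvtColor(im,cv2.COLOR_BGR2HSV); m=np.zeros(d.shape,np.uint8); m[190:225,240:280]=cv2.inRange(hsv,(4,90,40),(20,255,255))[190:225,240:280]
ys,xs=np.nonzero(m); print(xs.min(),xs.max(),ys.min(),ys.max())
Q=P[m>0]; Q=Q[abs(Q[:,2]-.182)<.012]; M=tq(53,90); g=np.array([.631,.001,.178])
A=(Q-g)@M; print("x(along axis),y(jaw),z",np.percentile(A,[2,50,98],axis=0).round(4).tolist())
```

```text
cam [0.67345078 0.05958984 0.40786394] cap top z [0.69308479 0.08452097 0.30040222] min depth there 0.0
247 271 198 219
x(along axis),y(jaw),z [[-0.0057, -0.0112, -0.0112], [0.003, -0.0006, -0.0089], [0.0103, 0.0092, -0.0023]]
```

Run:
```python
from h import *
M=tq(53,90); K=np.array([.631,.001,.178])+.001*M[:,0]
arm.command_gripper(0.6)
g=arm.move_l(tcp(K,M).tolist(),vel=.08,guard=10)
print(g,arm.read_ee_pos(),arm.read_contact_force())
if not g:
    arm.command_gripper(0.0); print("grip",arm.read_grip_width()*94,arm.read_contact_force(),arm.read_time_s())
    snap("scene","s9"); snap("wrist","w9")
```

```text
False [0.63187369 0.00170728 0.17047699] [ 0.34203942 -0.93286968 -0.37702076]
grip 23.2723121430063 [ 4.41460748 -2.09057921 -2.16797963] 27.75
```

View pics/w9.png

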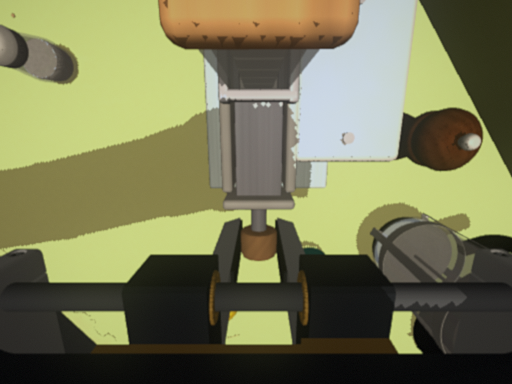

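The gripper holds the knob at (258,245), 23.3 mm wide. Now the pull.

Run:
```python
from h import *
M=tq(53,90); p0=np.array(arm.read_ee_pos()); u=M[:,0]
g=arm.move_l((p0-.043*u).tolist(),vel=.06,guard=35)
print(g,(np.array(arm.read_ee_pos())-p0)@u,arm.read_contact_force())
g=arm.move_l((p0-.050*u).tolist(),vel=.03,guard=15)
print(g,(np.array(arm.read_ee_pos())-p0)@u,arm.read_contact_force(),arm.read_grip_width()*94)
arm.sleep(.4)
print(arm.read_contact_force()@u if hasattr(arm.read_contact_force(),'shape') else arm.read_contact_force(),arm.read_time_s())
snap("wrist","w10"); snap("side","sd10"); snap("scene","s10")
```

```text
False -0.0423688323730597 [ 5.10550711  1.13686995 -3.71049994]
True -0.04520276804421543 [4.59601217 2.26745974 1.43839251] 23.41621584655064
4.3492846788526895 29.3583
```

View pics/w10.png

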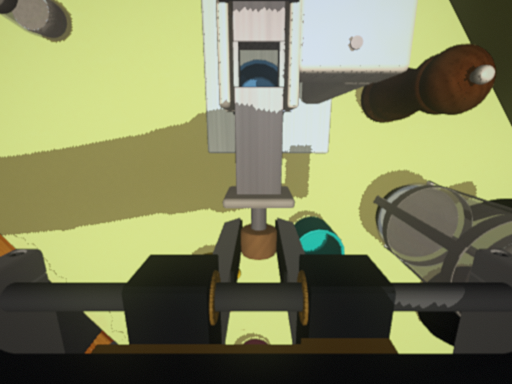

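View pics/s10.png

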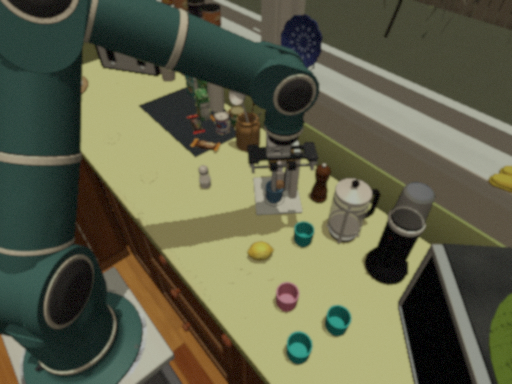

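Run:
```python
from h import *
M=tq(53,90); u=M[:,0]; O=np.array([.6665,.0493,0])
for n in("w9","w10"):
    im,d,c=load(n);P=pts(d,c); A=(P-O)@M
    # end plate top z~.196 and knob top
    for nm,z,lo in(("plate",.195,.004),("knob",.188,.004)):
        m=(abs(P[...,2]-z)<lo)&(abs(A[...,1])<.019)&(A[...,0]<-.02)
        m[260:]=0
        if nm=="knob":
            hsv=cv2.cvtColor(im,cv2.COLOR_BGR2HSV); m&=cv2.inRange(hsv,(4,90,40),(20,255,255))>0
        Q=A[m]; print(n,nm,len(Q),np.percentile(Q[:,0],[1,50,99]).round(4))
    print(np.median(P[55:85,250:270].reshape(-1,3),0))
```

```text
w9 plate 945 [-0.0602 -0.0286 -0.0204]
w9 knob 741 [-0.0662 -0.0574 -0.0497]
[nan nan nan]
w10 plate 1003 [-0.1048 -0.0729 -0.0203]
w10 knob 750 [-0.1105 -0.1016 -0.0939]
[nan nan nan]
```

Run:
```python
from h import *
M=tq(53,90); p0=np.array(arm.read_ee_pos()); u=M[:,0]
g=arm.move_l((p0-.003*u).tolist(),vel=.02,guard=20)
print(g,(np.array(arm.read_ee_pos())-p0)@u,np.dot(arm.read_contact_force(),u))
arm.sleep(.3)
p1=np.array([.63187,.00171,.17048])
arm.move_l((p1-.003*u).tolist(),vel=.06,guard=35)
print((np.array(arm.read_ee_pos())-p1)@u,np.dot(arm.read_contact_force(),u))
arm.command_gripper(0.6)
arm.sleep(.5)
print(arm.read_contact_force())
p=np.array(arm.read_ee_pos()); arm.move_l((p+[0,0,.1]).tolist(),vel=.12)
print(arm.read_time_s(),arm.read_contact_force())
snap("wrist","w11"); snap("side","sd11"); snap("scene","s11")
```

```text
False -0.0008369350327702882 12.684243426234758
-0.0021368941200650294 2.9289829564520358
[ 1.32199867  0.61601396 -0.13176517]
33.1417 [ 1.17364852  0.03677673 -0.4497216 ]
```

View pics/w11.png

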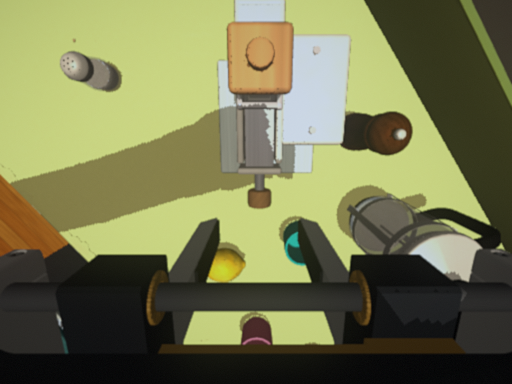

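Run:
```python
from h import *
im,d,c=load("s11"); cv2.imwrite("pics/s11z.png",cv2.resize(im[110:220,240:310],None,fx=5,fy=5,interpolation=cv2.INTER_CUBIC))
im,d,c=load("w11");P=pts(d,c);M=tq(53,90);O=np.array([.6665,.0493,0]);A=(P-O)@M
hsv=cv2.cvtColor(im,cv2.COLOR_BGR2HSV)
m=(abs(P[...,2]-.188)<.004)&(abs(A[...,1])<.019)&(A[...,0]<-.02)&(cv2.inRange(hsv,(4,90,40),(20,255,255))>0); print(m.sum(),np.percentile(A[m][:,0],[1,50,99]).round(4))
```

```text
299 [-0.0662 -0.0578 -0.05  ]
```

View pics/s11z.png

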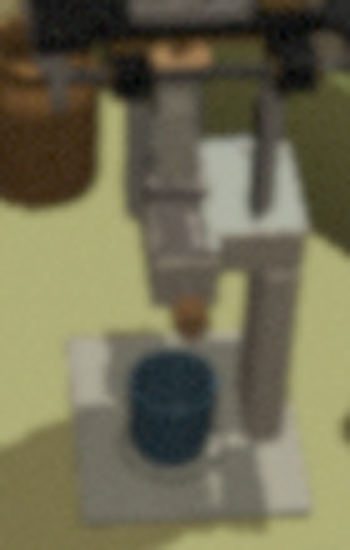

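Run:
```python
from h import *
for n in("w1","w7"):
    im,d,c=load(n); p=-c[1].T@c[2]; v=p-np.array([.6665,.0493,.03]); print(n,p,np.degrees(np.arctan2(v[2],np.hypot(v[0],v[1]))))
M=tq(53,90); 
arm.move_l([.531,-.029,.33],vel=.25)
print(arm.read_ee_pos(),np.round(arm.read_joints(),2))
for yaw in(-37,-20,0):
  for t in(55,60,65,70):
    M=tq(yaw,t); O=np.array([.6665,.0493,.044])
    for b in(.2,.24):
      j=arm.inverse_kinematics((O-b*M[:,2]).tolist(),q(M)); print(yaw,t,b,None if j is None else np.round(j,2))
```

```text
w1 [0.50198367 0.16840249 0.39620403] 60.986443766096635
w7 [0.47122906 0.24390028 0.25991573] 39.82783456956214
[ 0.53116258 -0.02826472  0.32993238] [-0.9   0.27  1.09  1.72 -0.25  1.3  -0.4 ]
-37 55 0.2 [-1.47  0.47  1.14  2.05  0.2   0.59 -2.8 ]
-37 55 0.24 [ 0.31  0.36 -1.08  1.98  1.06  1.14  2.78]
-37 60 0.2 [-1.42  0.5   1.2   1.98 -0.05  0.65 -2.52]
-37 60 0.24 [-1.45  0.35  1.13  1.97  0.2   0.75 -2.74]
-37 65 0.2 [-1.35  0.54  1.24  1.92 -0.26  0.75 -2.28]
-37 65 0.24 [-1.4   0.41  1.2   1.9  -0.05  0.81 -2.46]
-37 70 0.2 [-1.24  0.56  1.22  1.84 -0.37  0.86 -2.15]
-37 70 0.24 [-1.3   0.48  1.24  1.82 -0.26  0.92 -2.24]
-20 55 0.2 [-1.47  0.25  1.16  2.2   0.43  0.4  -2.67]
-20 55 0.24 None
-20 60 0.2 [-1.43  0.31  1.22  2.12  0.03  0.48 -2.23]
-20 60 0.24 [-1.33  0.08  0.97  2.11  0.47  0.63 -2.63]
-20 65 0.2 [-1.33  0.37  1.21  2.02 -0.2   0.61 -1.98]
-20 65 0.24 [-1.43  0.23  1.22  2.01  0.05  0.69 -2.2 ]
-20 70 0.2 [-1.23  0.44  1.21  1.93 -0.38  0.76 -1.8 ]
-20 70 0.24 [-1.3   0.33  1.22  1.91 -0.2   0.81 -1.95]
0 55 0.2 [-1.13  0.04  0.95  2.29  0.33  0.23 -2.06]
0 55 0.24 [-0.69 -0.08  0.45  2.29  0.49  0.36 -2.22]
0 60 0.2 [-1.33  0.17  1.25  2.19 -0.26  0.38 -1.49]
0 60 0.24 [-1.31 -0.08  1.08  2.19  0.38  0.5  -2.07]
0 65 0.2 [-1.24  0.27  1.23  2.08 -0.42  0.56 -1.34]
0 65 0.24 [-1.23  0.06  1.1   2.07  0.02  0.61 -1.73]
0 70 0.2 [-1.15  0.37  1.21  1.97 -0.52  0.73 -1.26]
0 70 0.24 [-1.24  0.25  1.24  1.96 -0.32  0.77 -1.42]
```

Run:
```python
from h import *
M=tq(-37,60); O=np.array([.6665,.0493,.044])
try: arm.move_l([.48,.05,.35],vel=.25)
except arm.IKError as e: print(e)
t=(O-.25*M[:,2]).tolist(); j=arm.inverse_kinematics(t,q(M)); print(np.round(arm.read_joints(),2),None if j is None else np.round(j,2))
if j is not None:
    arm.goto_joints(list(j)); print(arm.read_ee_pos(),arm.read_time_s()); im,d,c=snap("wrist","w12")
    cv2.imwrite("pics/w12z.png",cv2.resize(im[100:260,170:340],None,fx=3.5,fy=3.5,interpolation=cv2.INTER_CUBIC))
```

```text
[-1.2   0.06  1.09  1.8  -0.06  1.31 -0.73] [-1.45  0.31  1.1   1.96  0.25  0.78 -2.78]
[0.56684034 0.12398683 0.26057641] 36.3333
```

View pics/w12.png

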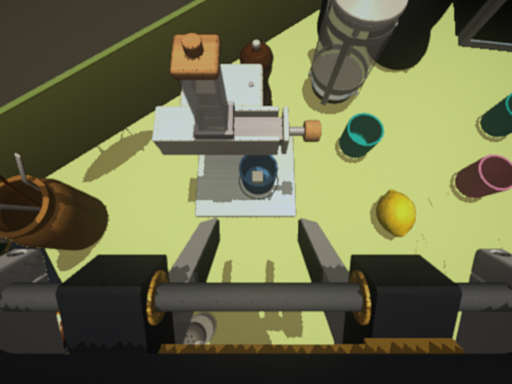

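View pics/w12z.png

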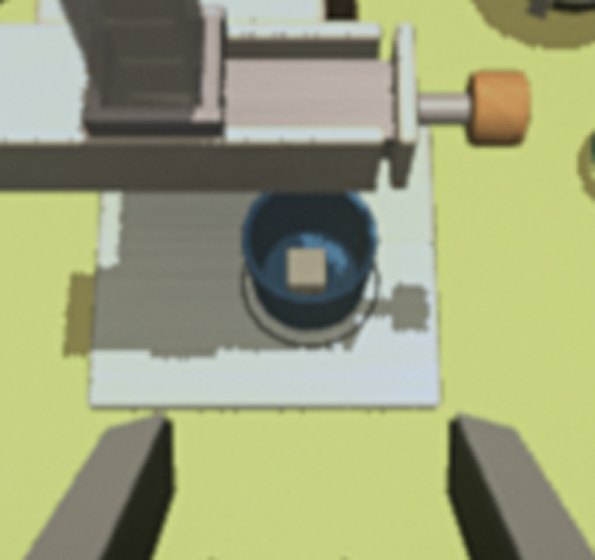

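The wrist view shows one sugar cube inside the cup at about (257,176). The cup stands in the ring and the slide's end plate is back home, so I'm handing in.

Run:
```python
from h import *
print(arm.read_contact_force(),arm.read_time_s()); arm.close_job()
```

```text
[-0.307399    0.24267329 -0.27994091] 36.3833
the job is handed in; nothing more can be done
```

I handed the job in at 36.4 s. The blue cup is standing on the ring mark with one sugar cube in it, and the slide is home.

- **Cup:** I gripped it with the tool tilted and set it down from the front of the dispenser. Before release, the wrist view showed it concentric with the ring.
- **Slide:** I pulled the knob about 44–45 mm. On a second small pull the force rose to about 12.7 N, well above the 5 N spring, so it was against its stop. I brought it back to about 2 mm from home and let go. The knob then measured within 0.5 mm of where it was before the pull.
- **Last checks:** The final wrist view showed one cube in the upright cup and the lemon and shaker apparently where they had been. The gripper was clear of everything, with contact force under 0.5 N.
- **Not checked:** I did not measure the height of the second cube or how far any bystander may have moved; I only looked at them in the camera views.
- **What disagreed:**
  - A first estimate from the cup's rim, partly hidden in the wrist image, put the cup 10 mm off in the hand. A depth fit showed 0–1 mm, and I used that.
  - Some straight lines and tilted poses were out of reach, so I picked the cup up with the gripper turned half round and at a different heading.

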